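# Set out the granite plate for a punch check

### The arm

A 6-joint arm with a two-finger parallel gripper is mounted at the origin on the work surface. World frame = base frame: x ahead of the robot, y to its left, z up, the work surface at z = 0. Lengths are in mm, angles in rad, forces in N, time in s.
With the tool pointing down it reaches from about 250 to 775 mm from the base axis. Payload 4 kg.
Tool frame: the origin (TCP) lies between the finger pads, 19 mm behind the fingertips; this is the grasp point; z points along the fingers, y is the line along which they close (so a half turn about z gives the same grasp; the last joint's range is limited). The gripper opens to 94 mm and grips with 3 to 60 N. Pads are 16 mm wide; open, the fingers measure 119 mm over their backs; the gripper's body (75 mm by 177 mm) begins 78 mm behind the grasp point.
Start: joints at [-1.396, 0.087, 1.371, -0, 1.684, -0.103], TCP at [150.829, -528.932, 224.306] pointing down, gripper open.
Joint ranges: [-3.1, 3.1], [-0.76, 2.03], [0.27, 2.55], [-1.08, 4.22], [0.17, 2.65], [-2.57, 2.57]. Speed limits (rad/s): [2.79, 2.79, 3.14, 3.14, 3.14, 3.14].

### API

Orientations are given as a rotation vector (axis times angle).
In Python, from plant import state, get_image, camera_params, finish_job gives the robot as it stands.
- The arm moves only by the tool play_rows, never from a script. Its argument "targets" is a list of rows, each a list of 3 entries, a list of its own where there are three numbers: the finger opening in cm, from 0 to 9.4, then the shift along the world's x, y, z in cm, then the turn, a rotation vector about the world's x, y, z in degrees. A call has 1 to 5 rows; each row is the pose to reach, as a shift and turn from the pose commanded when the call began; what a row does not reach only later rows make up. A row lasts 1/8 s, in which the tool goes at most 62.5 mm and 10.7 degrees, less where a joint would pass 70% of its speed; a pose out of reach is approached as far as the arm can. A call with a gripper value outside its range is refused whole. The fingers move at their own pace and stop on an object; the grip force is fixed at half the most. Time passes only in rows, so rows that repeat a pose let the fingers close. It gives the time, the measured TCP pose, the force, the opening and the grip force at its end, in the units of the state.
- state(): the state, without advancing time (a new reading comes with each control period).
- get_image(name): name is "scene" or "top" or "wrist"; returns the picture (400x640x3 uint8, blue, green, red); there is no depth.
- camera_params(name): a dict with "fovy" (degrees; the focal length in pixels is half the picture's height over the tangent of half this angle, whatever the lens; pixels are square), "cx", "cy" (the principal point, pixels), "R" (3x3) and "t" (3): a world point X has camera coordinates R X + t. Camera axes: x right, y down, z forward; pixel columns grow to the right and rows downward; lengths in mm; the calibration is good to about 2 mm. A picture is of the moment at which its call begins: read the wrist's pose just before it. camera_params takes no time and is no camera call; for the wrist camera it gives the pose at the moment of the call.
- finish_job(): hands the job in; it is judged then, once.
The state is a dict: "t": time; "joint_positions": joint angles; "joint_velocities": joint speeds; "effort": joint torques, N m; "ee_pos": TCP position; "tcp_rot": TCP orientation; "ft_force": force on the tool from outside, world axes, zero at the start; "wrist_torque": the same for the moment, N m; "width": finger opening in mm; "gripper_force": force on a finger pad.
Only numpy, scipy, OpenCV 4.12 (cv2) and the standard library are available. Lean on these libraries where they do the work, as an engineer would, in place of code of your own. Each camera call takes 0.05 s, during which the arm holds its last target. There are 200 camera calls.

### The job

Set the plate out for a punch check: stand the steel punch, head down, on the middle of the aluminium turntable, stand the chrome height master on the middle of the grey riser block, and stand the dial indicator stand on the plate midway between turntable and riser, so that it can be swung from one to the other. Stand the blued V-block clamp on the plate straight behind the turntable (on the side away from the robot) and lay the brass ring gauge flat on the plate straight in front of the riser block (on the robot's side), each with a clear gap of about 35 mm. Keep every piece upright, set it down gently without dropping it, and leave the centre-finder, the gauge-block case and the cleaner bottle where they are.

Things in the scene. Friction and masses are not known exactly. Their poses are not given: they have to be found in the camera images.
- punch: Hardened steel punch, plain bright steel, standing upright on its head: head 28 dia x 6 high, round body 20 dia up to height 60, narrower point 12 dia from 68 up to 90 (total height 90), about 0.2 kg. Origin at the centre of its underside (head), z up along its axis. Easily gripped across the 20 mm body 40 mm above its underside.
- height_master: Chrome height master, 0.5 kg: foot 46 (its x) x 42 (its y) x 12 high; stepped column at heights 12 to 76, 34 overall along x, flat faces 24 apart along y; round thimble 18 dia with a dark band on top, up to height 98. Origin at the centre of the foot's underside, z up. Grip the flat faces (fingers close along its y) about 55 mm above the underside.
- indicator_stand: Dial indicator on a small stand, 0.6 kg: dark steel base 55 (its x) x 45 (its y) x 25 high; bright column 12 dia on the base's centre, up to height 150; black clamp at heights 61 to 79 with a white-faced dial 28 dia, 30 mm out along +x (stylus ends at 48). Origin under the column at the base's underside, z up. Grip the bare column about 125 mm above the underside.
- v_block: Dark blue steel V-block with stirrup clamp, 0.38 kg: block 45 long (its x, along the V) x 35 wide (its y) x 32 high; stirrup over its middle 43 wide along y, up to height 62; clamp knob 16 dia on the centre up to height 77. Origin at the centre of the underside, z up. Grip the two end faces (45 mm, fingers close along its x), TCP 33 mm above the underside, clear of the knob.
- ring_gauge: Brass thread ring gauge lying flat: 52 outside diameter, 24 bore, 16 thick, about 0.2 kg. Origin at the centre of its underside, z up.
- turntable: Aluminium turntable, fixed on the plate: round, 110 diameter, flat top 45 above the plate with turned rings (the top turns stiffly on its axis if pushed); a small black knob reaches 66 mm from the axis on its near (-x) side, 6 to 26 above the plate. Origin on its axis at the plate; axes parallel to the world's: +x away from the robot, +y to the robot's left.
- riser: Grey ground steel riser block, fixed on the plate: 70 x 70, flat top 45 above the plate, a dark round hole in its front and back faces. It stands 200 to 215 to the left or to the right of the turntable, up to 20 nearer or farther. Origin at the centre of its underside; its axes are parallel to the world's: +x away from the robot.
- centre_finder: Bystander: black steel centre-finder (a 90 degree centre square with a 100 mm blade along its x) lying flat, 21 high. Origin on the plate under the middle of the blade.
- gauge_case: Bystander: closed wooden gauge-block case 70 x 100 x 36 high. Origin at the centre of its underside.
- cleaner: Bystander: white bottle of plate cleaner with a blue cap, 52 dia, 130 high. Origin at the centre of its underside.

How it is judged (in metres and radians):
At the end, for the whole second after the job is handed in: Punch within 10 mm of turntable axis; height master within 12 mm of riser centre; indicator stand within 117 mm of both, at most 25 mm fore or aft of either; V-block 92-135 mm behind turntable, ring 76-116 mm in front of riser, both within 15 mm sideways; all upright, free, still (horizontal distance between punch and turntable below 0.01 m and z of punch in the frame of turntable between 0.04 and 0.05 m and horizontal distance between height_master and riser below 0.012 m and z of height_master in the frame of riser between 0.04 and 0.05 m and x of indicator_stand in the frame of turntable between -0.025 and 0.025 m and horizontal distance between indicator_stand and turntable below 0.117 m and x of indicator_stand in the frame of riser between -0.025 and 0.025 m and horizontal distance between indicator_stand and riser below 0.117 m and x of v_block in the frame of turntable between 0.092 and 0.135 m and y of v_block in the frame of turntable between -0.015 and 0.015 m and x of ring_gauge in the frame of riser between -0.116 and -0.076 m and y of ring_gauge in the frame of riser between -0.015 and 0.015 m and height (world z) of each of indicator_stand, v_block, ring_gauge below 0.004 m and angle between each of punch, height_master, indicator_stand, v_block, ring_gauge's own z axis and vertical below 0.08 rad and linear speed of each of punch, height_master, indicator_stand, v_block, ring_gauge below 0.02 m/s and angular speed of each of punch, height_master, indicator_stand, v_block, ring_gauge below 0.1 rad/s); the robot touches nothing.
It fails at once if the centre-finder, the gauge-block case or the cleaner bottle is moved by more than 15 mm (distance of any of centre_finder, gauge_case, cleaner from where it was at the start of the episode above 0.015 m).
It fails at once if a piece is dropped (moves faster than 0.45 m/s out of the fingers, as after a fall of 10 mm) ((contact force between punch and the fingers below 0.05 N and linear speed of punch above 0.45 m/s) or (contact force between height_master and the fingers below 0.05 N and linear speed of height_master above 0.45 m/s) or (contact force between indicator_stand and the fingers below 0.05 N and linear speed of indicator_stand above 0.45 m/s) or (contact force between v_block and the fingers below 0.05 N and linear speed of v_block above 0.45 m/s) or (contact force between ring_gauge and the fingers below 0.05 N and linear speed of ring_gauge above 0.45 m/s)).
It also fails if it takes over 120 s, if anything falls off the work surface, if the arm or the gripper's body presses on something with over 40 N, if the wrist force passes 120 N, or if a joint passes its speed limit or range.

## Working session

There is one attempt and no reset: what is moved stays moved. The work goes in short steps, Python scripts to look and compute and a tool call to move; the robot and the scene stay as the last step left them, time stands still between calls to the robot, and variables do not carry over. Pictures are saved under pics/ and viewed, at most 14 in all, crops included, and the job is handed in when it is done.

Besides the shell and the picture viewer there is one more tool, called by a JSON object that holds its "fn" and its "kwargs", one argument or row to a line. play_rows: Moves the arm, as the interface text tells. Its arguments: {"type":"object","properties":{"targets":{"type":"array","items":{"type":"array"}}},"required":["targets"]}

```bash
ls; mkdir -p pics; python3 - <<'E'
from plant import *
import cv2
s=state();print(s)
for n in("scene","top"):
    cv2.imwrite(f"pics/{n}0.png",get_image(n));print(n,camera_params(n))
E
```

```text
pics
{'t': 0.0, 'joint_positions': array([-1.39613698e+00,  8.79348211e-02,  1.37225119e+00, -2.80824757e-05,
        1.68359051e+00, -1.03097098e-01]), 'joint_velocities': array([-1.84915576e-03,  4.11753644e-05, -9.80469033e-04,  6.72698619e-04,
        4.92123527e-04,  2.45934923e-03]), 'effort': array([ 8.44195220e-04, -3.40176344e+01, -3.02429795e+01,  7.18525099e-02,
        3.29404953e-02, -1.47905121e-04]), 'ee_pos': array([ 150.70845094, -528.41909223,  223.11671737]), 'tcp_rot': array([-3.10918532e+00, -4.34590808e-01,  1.66411284e-04]), 'ft_force': array([ 0.31960278, -0.14675432,  0.08913026]), 'wrist_torque': array([-0.04893915, -0.00478   ,  0.02425984]), 'gripper_force': 0.0, 'width': 93.9181542740868}
scene {'fovy': 48.48059052416888, 'cx': 324.1167571933369, 'cy': 195.04224947105942, 'R': array([[-0.79878053,  0.60157735, -0.00737323],
       [ 0.50418819,  0.66267906, -0.55376054],
       [-0.32824371, -0.44605063, -0.83264332]]), 't': array([ 466.51504747, -268.39667668, 1583.8553114 ])}
top {'fovy': 55.48425259014426, 'cx': 322.65918928623813, 'cy': 198.90493353315924, 'R': array([[-0.06290385, -0.99801757, -0.00200652],
       [-0.97328232,  0.06178942, -0.22114155],
       [ 0.22082714, -0.01195774, -0.97523966]]), 't': array([ 32.97329997, 585.94707515, 856.86382912])}
```

View pics/top0.png

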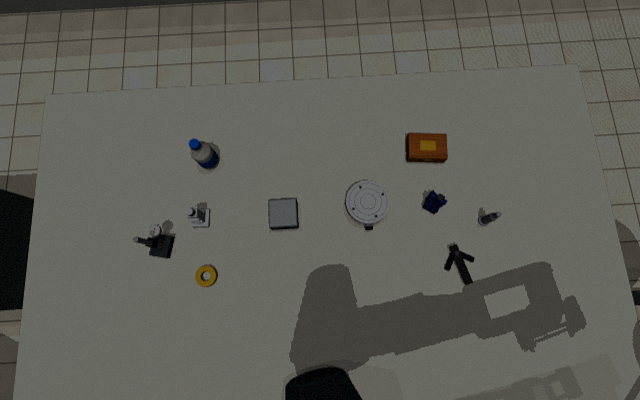

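View pics/scene0.png

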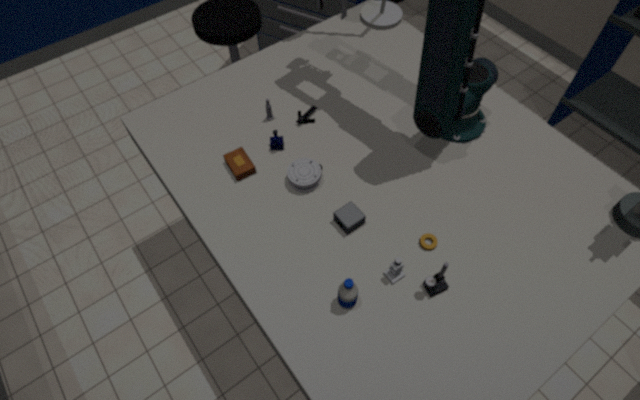

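The top view shows the turntable at (367,201), riser (283,213), ring (206,276), height master (200,216), indicator (160,243), V-block (434,201) and punch (487,217). The scene view shows the same layout. I'll zoom in next.

```bash
cat > h.py <<'E'
from plant import *
import cv2, numpy as np
def ray(c,uv):
    f=200/np.tan(np.radians(c['fovy'])/2)
    d=c['R'].T@np.array([(uv[0]-c['cx'])/f,(uv[1]-c['cy'])/f,1.]);o=-c['R'].T@c['t'];return o,d
def onz(c,uv,z):
    o,d=ray(c,uv);return o+d*(z-o[2])/d[2]
def proj(c,X):
    f=200/np.tan(np.radians(c['fovy'])/2);p=c['R']@np.asarray(X,float)+c['t'];return np.array([c['cx']+f*p[0]/p[2],c['cy']+f*p[1]/p[2]])
E
python3 - <<'E'
from h import *
c=camera_params("top");im=cv2.imread("pics/top0.png")
for n,uv,z in[("tt",(367,200),45),("riser",(283,213),45),("ring",(206,276),16),("hm foot",(201,223),0),("ind base",(161,246),25),("vb",(432,204),20),("punch",(482,221),0),("case",(427,147),36),("cf",(460,265),10),("cleaner",(207,162),0)]:print(n,onz(c,uv,z).round(0))
a=cv2.resize(im[120:300,120:320],None,fx=3.9,fy=3.9*.8,interpolation=3)
a=cv2.resize(im[130:280,130:300],None,fx=4,fy=4,interpolation=cv2.INTER_CUBIC)
b=cv2.resize(im[130:280,340:510],None,fx=4,fy=4,interpolation=cv2.INTER_CUBIC)
g=lambda x:(255*(x/255.)**.6).astype('uint8')
cv2.imwrite("pics/a.png",g(a));cv2.imwrite("pics/b.png",g(b))
E
```

```text
tt [ 582. -114.   45.]
riser [562.  95.  45.]
ring [423. 293.  16.]
hm foot [558. 311.   0.]
ind base [502. 401.  25.]
vb [ 566. -281.   20.]
punch [ 518. -409.    0.]
case [ 714. -282.   36.]
cf [ 410. -334.   10.]
cleaner [722. 296.   0.]
```

View pics/a.png

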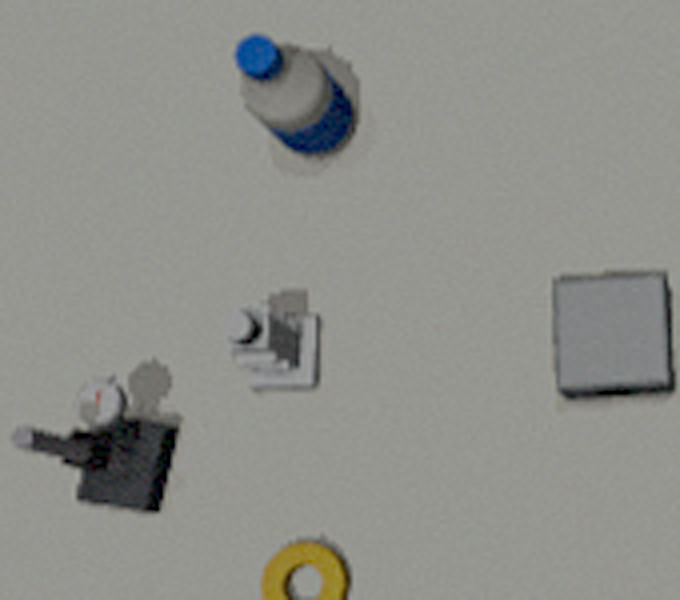

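View pics/b.png

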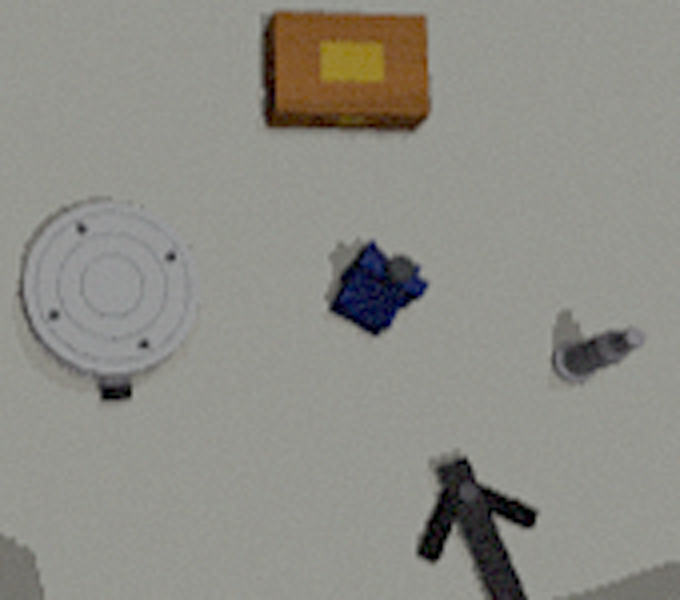

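Crop A: the indicator's dial points up (+x), the height master's foot is roughly axis-aligned, and the riser top is centred near (614,332). Crop B: the V-block is turned about 45° at (375,287), the punch head is at (572,362), and the turntable rings are centred at (111,286).

```bash
python3 - <<'E'
from h import *
c=camera_params("wrist");print(c, -c['R'].T@c['t'], c['R'][2])
c=camera_params("top");s=camera_params("scene")
f=lambda u,v,x0:((u+.5)/4-.5+x0,(v+.5)/4-.5+130)
print("tt",onz(c,f(111,286,340),45),"riser",onz(c,f(614,332,130),45))
print("punch",onz(c,f(572,362,340),3))
im=cv2.imread("pics/top0.png");h=cv2.cvtColor(im,cv2.COLOR_BGR2HSV)
m=cv2.inRange(h,(15,100,60),(35,255,255));m[:240]=0
k,l,st,ce=cv2.connectedComponentsWithStats(m);i=1+st[1:,4].argmax()
q=np.argwhere(l==i)[:,::-1].astype(np.float32);(cc,r)=cv2.minEnclosingCircle(q);print("ring",onz(c,cc,12),r,onz(c,ce[i],12))
# scene check
for X in([582,-114,45],[562,95,45],[423,293,16],[518,-409,3]):print(proj(s,X))
E
```

```text
{'fovy': 71.8721467063489, 'cx': 321.039624233133, 'cy': 198.08503126543857, 'R': array([[ 0.27432742, -0.961634  , -0.00212642],
       [-0.93470648, -0.26716408,  0.23440809],
       [-0.22598289, -0.06231699, -0.97213596]]), 't': array([-549.8316803,  -24.5179889,  389.3575777])} [ 215.90493297 -511.02357045  383.08654651] [-0.22598289 -0.06231699 -0.97213596]
tt [ 578.88345923 -114.5504646    45.        ] riser [563.13171684  94.97990391  45.        ]
punch [ 519.49723471 -410.07191565    3.        ]
ring [424.53376771 296.24760856  12.        ] 11.011457443237305 [424.08892926 295.89321417  12.        ]
[302.86245515 171.21767884]
[349.16756986 212.88059697]
[428.17291516 239.48814783]
[270.23796388 117.02684518]
```

{"fn": "play_rows", "kwargs": {
  "targets": [
    [9.4,[6,4,3],[0,0,0]],
    [9.4,[12,8,6],[0,0,0]],
    [9.4,[18,12,9],[0,0,0]],
    [9.4,[24,15,10],[0,0,0]],
    [9.4,[29,18,10],[0,0,0]]
  ]
}}

```text
t: 0.72
ee_pos: [402.8, -370.9, 319.9]
tcp_rot: [3.11, 0.434, 0.001]
ft_force: [0.4, -0.2, 0.7]
width: 93.9
gripper_force: 0.0
```

```bash
python3 - <<'E'
from h import *
s=state();print(s['ee_pos'],s['tcp_rot'],s['t'])
c=camera_params("wrist");np.save("w1.npy",c,allow_pickle=True);cv2.imwrite("pics/w1.png",get_image("wrist"));print(-c['R'].T@c['t'],c['R'][2],[onz(c,p,0).round() for p in((0,0),(639,0),(639,399),(0,399))])
E
```

```text
[ 402.81749885 -370.94404374  319.87743093] [3.11001409e+00 4.34022092e-01 1.15224590e-03] 0.725
[ 467.77741191 -353.02904655  479.77752832] [-0.2247622  -0.06543637 -0.97221399] [array([522., 170.,  -0.]), array([ 789., -767.,    0.]), array([  114., -1173.,     0.]), array([-263.,  161.,    0.])]
```

View pics/w1.png

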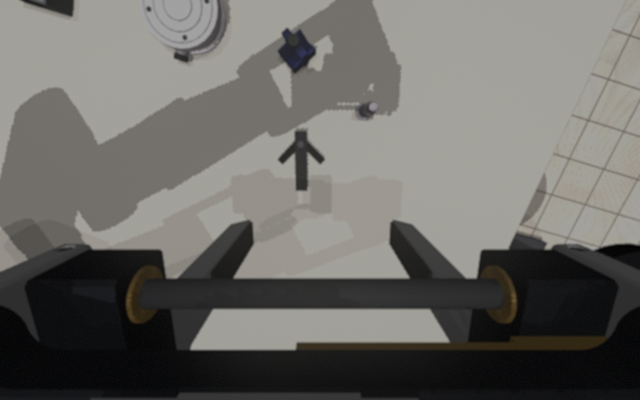

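The wrist view shows the V-block at (296,50), the punch at (367,110) and the centre-finder at (301,150). I'll get closer.

{"fn": "play_rows", "kwargs": {
  "targets": [
    [9.4,[4,1,-5],[0,0,0]],
    [9.4,[7,1,-10],[0,0,0]],
    [9.4,[7,1,-15],[0,0,0]],
    [9.4,[7,1,-15],[0,0,0]]
  ]
}}

```text
t: 1.27
ee_pos: [468.7, -359.4, 162.4]
tcp_rot: [-3.101, -0.434, 0.013]
ft_force: [-0.8, 1.0, -0.4]
width: 94.2
gripper_force: 0.0
```

```bash
cat > snap.py <<'E'
from h import *
import sys
n=sys.argv[1];s=state();print(s['ee_pos'].round(1),s['tcp_rot'].round(3),round(s['t'],2),s['joint_positions'].round(2),s['ft_force'].round(1),s['width'].round(1))
c=camera_params("wrist");np.save(n+".npy",c,allow_pickle=True);i=get_image("wrist");cv2.imwrite(f"pics/{n}_raw.png",i);cv2.imwrite(f"pics/{n}.png",(255*(i/255.)**.6).astype('uint8'))
E
python3 snap.py w2
```

```text
Traceback (most recent call last):
  File "snap.py", line 3, in <module>
    n=sys.argv[1];s=state();print(s['ee_pos'].round(1),s['tcp_rot'].round(3),round(s['t'],2),s['joint_positions'].round(2),s['ft_force'].round(1),s['width'].round(1))
                                                                                                                                                  ^^^^^^^^^^^^^^^^
AttributeError: 'float' object has no attribute 'round'
```

```bash
sed -i "s/s\['width'\].round(1)/round(s['width'],1)/" snap.py
python3 snap.py w2
```

```text
[ 468.7 -359.4  162.4] [-3.101 -0.434  0.013] 1.27 [-0.75  0.21  1.36 -0.    1.59  0.54] [-0.8  1.  -0.4] 94.2
```

View pics/w2.png

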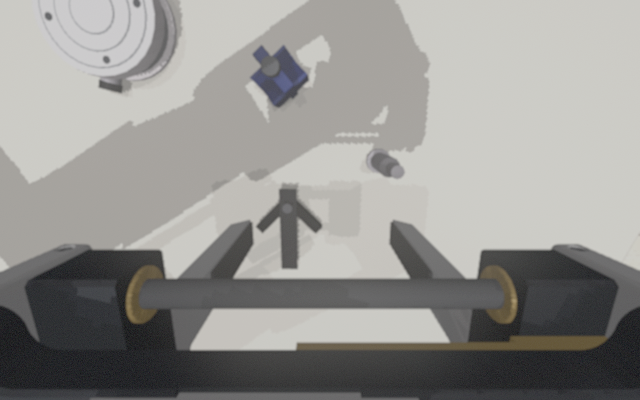

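The view shows the V-block at (279,76), with the stirrup running from upper-left to lower-right, the punch head at (378,160) and its tip at (397,172), and the turntable's inner ring at (92,12). I'll make an enlarged crop for precise edges.

```bash
python3 - <<'E'
from h import *
im=cv2.imread("pics/w2.png")
a=cv2.resize(im[35:125,235:325],None,fx=5,fy=5,interpolation=2);b=cv2.resize(im[130:200,350:420],None,fx=5,fy=5,interpolation=2)
o=np.zeros((450,800,3),'uint8');o[:,:450]=a;o[:350,450:]=b;cv2.imwrite("pics/w2c.png",o)
E
```

```text
(no output)
```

View pics/w2c.png

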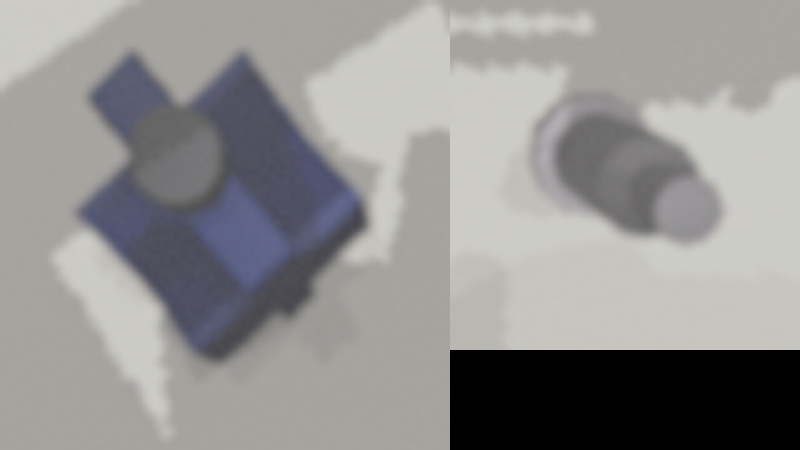

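```bash
python3 - <<'E'
from h import *
c=np.load("w2.npy",allow_pickle=True).item()
A=lambda u,v:(235+(u+.5)/5-.5,35+(v+.5)/5-.5)
B=lambda u,v:(350+(u-450+.5)/5-.5,130+(v+.5)/5-.5)
P=[onz(c,A(*p),32) for p in((80,212),(242,52),(365,200),(200,348))];P=np.array(P)
print(P.round(1),P.mean(0));E=np.diff(np.vstack([P,P[:1]]),axis=0)
print(np.linalg.norm(E,axis=1),np.degrees(np.arctan2(E[:,1],E[:,0])))
print("knob",onz(c,A(179,150),77))
print("punch tip",onz(c,B(687,208),90),"base",onz(c,B(590,152),5))
print("tt",onz(c,(92,12),45))
E
```

```text
[[ 563.3 -259.8   32. ]
 [ 599.5 -283.5   32. ]
 [ 580.7 -313.    32. ]
 [ 545.2 -288.4   32. ]] [ 572.17479888 -286.18395811   32.        ]
[43.2023711  34.93784037 43.12195119 33.85648171] [ -33.21992287 -122.5885295   145.34144961   57.5907491 ]
knob [ 572.64247055 -286.34876655   77.        ]
punch tip [ 519.37322198 -411.34169246   90.        ] base [ 519.53373916 -410.84541294    5.        ]
tt [ 576.07814646 -115.38403432   45.        ]
```

{"fn": "play_rows", "kwargs": {
  "targets": [
    [9.4,[3,2,0],[0,0,10]],
    [9.4,[6,4,0],[0,0,20]],
    [9.4,[9,6,-1],[0,0,30]],
    [9.4,[10.4,7.3,-2],[0,0,40.6]],
    [9.4,[10.4,7.3,-3],[0,0,40.6]]
  ]
}}

```text
t: 1.95
ee_pos: [577.3, -289.5, 142.6]
tcp_rot: [2.763, 1.484, 0.005]
ft_force: [-0.4, 0.6, -1.4]
width: 93.8
gripper_force: 0.0
```

{"fn": "play_rows", "kwargs": {
  "targets": [
    [9.4,[0,0,0],[0,0,0]],
    [9.4,[0,0,0],[0,0,0]]
  ]
}}

```text
t: 2.2
ee_pos: [575.0, -290.2, 140.4]
tcp_rot: [2.768, 1.482, 0.001]
ft_force: [-0.2, 0.2, 0.3]
width: 94.1
gripper_force: 0.0
```

{"fn": "play_rows", "kwargs": {
  "targets": [
    [9.4,[-0.25,0.39,-3],[0,0,0.2]],
    [9.4,[-0.25,0.39,-6],[0,0,0.2]],
    [9.4,[-0.25,0.39,-8.5],[0,0,0.2]],
    [9.4,[-0.25,0.39,-10.7],[0,0,0.2]],
    [9.4,[-0.25,0.39,-10.7],[0,0,0.2]]
  ]
}}

```text
t: 2.82
ee_pos: [571.2, -285.1, 30.4]
tcp_rot: [-2.763, -1.488, 0.003]
ft_force: [0.1, -0.1, -0.0]
width: 93.8
gripper_force: 0.0
```

{"fn": "play_rows", "kwargs": {
  "targets": [
    [6,[0,0,0],[0,0,0]],
    [4.8,[0,0,0],[0,0,0]],
    [4,[0,0,0],[0,0,0]],
    [4,[0,0,0],[0,0,0]],
    [3.5,[0,0,0],[0,0,0]]
  ]
}}

```text
t: 3.45
ee_pos: [572.9, -285.1, 32.1]
tcp_rot: [2.764, 1.492, 0.0]
ft_force: [0.0, -0.1, 0.2]
width: 47.7
gripper_force: 0.0
```

{"fn": "play_rows", "kwargs": {
  "targets": [
    [3.5,[0,0,0],[0,0,0]],
    [3.5,[0,0,0],[0,0,0]],
    [3.5,[0,0,0],[0,0,0]]
  ]
}}

```text
t: 3.82
ee_pos: [572.6, -284.8, 32.0]
tcp_rot: [-2.764, -1.492, 0.001]
ft_force: [-1.3, 1.3, 2.7]
width: 44.4
gripper_force: 30.0
```

{"fn": "play_rows", "kwargs": {
  "targets": [
    [3.5,[0,0,2],[0,0,0]],
    [3.5,[0,0,5],[0,0,0]],
    [3.5,[2.5,4,7.5],[0,0,-9]],
    [3.5,[5,8,8],[0,0,-18]],
    [3.5,[7.5,11,8],[0,0,-27]]
  ]
}}

```text
t: 4.45
ee_pos: [649.3, -173.8, 114.1]
tcp_rot: [3.037, 0.798, 0.004]
ft_force: [0.3, -0.2, -3.1]
width: 44.2
gripper_force: 30.0
```

{"fn": "play_rows", "kwargs": {
  "targets": [
    [3.5,[2,3,0],[0,0,-10]],
    [3.5,[3.5,5,0],[0,0,-20]],
    [3.5,[4.2,6,0],[0,0,-29.5]],
    [3.5,[4.2,6,0],[0,0,-29.5]],
    [3.5,[4.2,6,0],[0,0,-29.5]]
  ]
}}

```text
t: 5.08
ee_pos: [689.6, -115.6, 112.1]
tcp_rot: [3.141, 0.009, -0.0]
ft_force: [0.0, -0.8, -3.3]
width: 44.6
gripper_force: 30.0
```

```bash
python3 snap.py w3
```

```text
[ 689.6 -115.6  112.1] [ 3.141  0.009 -0.   ] 5.08 [-0.25  0.46  1.13 -0.    1.55  1.32] [ 0.  -0.8 -3.3] 44.6
```

{"fn": "play_rows", "kwargs": {
  "targets": [
    [3.5,[0,0,-2.5],[0,0,-0.5]],
    [3.5,[0,0,-5],[0,0,-0.5]],
    [3.5,[0,0,-6.8],[0,0,-0.5]],
    [3.5,[0,0,-7.4],[0,0,-0.5]],
    [3.5,[0,0,-7.7],[0,0,-0.5]]
  ]
}}

```text
t: 5.75
ee_pos: [690.1, -115.4, 35.3]
tcp_rot: [3.141, -0.008, 0.001]
ft_force: [0.0, -0.0, -3.9]
width: 44.5
gripper_force: 30.0
```

{"fn": "play_rows", "kwargs": {
  "targets": [
    [3.5,[0,0,-0.1],[0,0,0]],
    [3.5,[0,0,-0.2],[0,0,0]],
    [3.5,[0,0,-0.3],[0,0,0]],
    [3.5,[0,0,-0.3],[0,0,0]]
  ]
}}

```text
t: 6.25
ee_pos: [689.8, -115.0, 32.1]
tcp_rot: [3.141, -0.008, 0.0]
ft_force: [0.3, 0.6, -2.6]
width: 44.6
gripper_force: 30.0
```

{"fn": "play_rows", "kwargs": {
  "targets": [
    [3.5,[0,0,-0.07],[0,0,0]],
    [4.6,[0,0,-0.07],[0,0,0]],
    [5.5,[0,0,-0.07],[0,0,0]],
    [8,[0,0,-0.05],[0,0,0]],
    [8,[0,0,-0.05],[0,0,0]]
  ]
}}

```text
t: 6.88
ee_pos: [690.0, -115.1, 31.7]
tcp_rot: [3.141, -0.008, 0.001]
ft_force: [1.4, 0.0, 0.1]
width: 71.8
gripper_force: 0.0
```

{"fn": "play_rows", "kwargs": {
  "targets": [
    [8,[0,0,2],[0,0,0]],
    [8,[0,0,6],[0,0,0]],
    [8,[0,0,11],[0,0,0]],
    [8,[-4,0,15],[0,0,0]],
    [8,[-9,0,16],[0,0,0]]
  ]
}}

```text
t: 7.5
ee_pos: [601.3, -115.6, 197.6]
tcp_rot: [3.139, -0.007, 0.015]
ft_force: [0.0, -0.8, -0.4]
width: 80.4
gripper_force: 0.0
```

{"fn": "play_rows", "kwargs": {
  "targets": [
    [8,[-5,0,0],[0,0,0]],
    [8,[-9,0,0],[0,0,0]],
    [8,[-10,0,0],[0,0,0]],
    [8,[-10,0,0],[0,0,0]]
  ]
}}

```text
t: 8.0
ee_pos: [500.4, -115.2, 192.9]
tcp_rot: [3.141, -0.008, 0.005]
ft_force: [-0.7, -0.4, 0.5]
width: 79.9
gripper_force: 0.0
```

```bash
python3 snap.py w4
```

```text
[ 500.4 -115.2  192.9] [ 3.141 -0.008  0.005] 8.0 [-0.34  0.01  1.51  0.    1.62  1.24] [-0.7 -0.4  0.5] 79.9
```

View pics/w4.png

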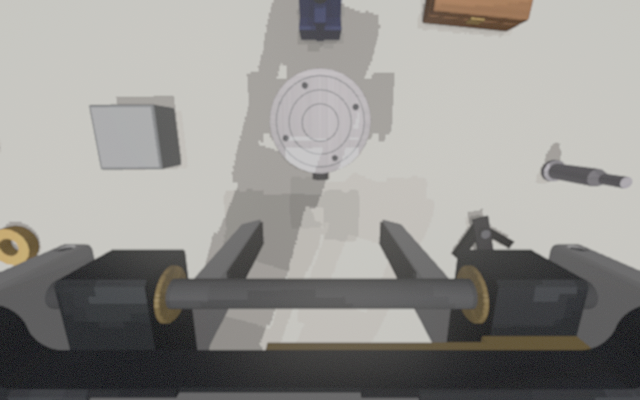

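The view shows the turntable centred at (320,122), the riser's top face with corners (91,105), (155,104), (162,168) and (100,168), and the V-block at (320,15), square behind the turntable.

```bash
python3 - <<'E'
from h import *
c=np.load("w4.npy",allow_pickle=True).item()
g=cv2.cvtColor(cv2.imread("pics/w4.png"),cv2.COLOR_BGR2GRAY)
C=cv2.HoughCircles(g,cv2.HOUGH_GRADIENT_ALT,1,5,param1=100,param2=0.5,minRadius=14,maxRadius=60)
print(C)
if C is not None:
  for q in C[0]:
    if 250<q[0]<400: print("tt",onz(c,q[:2],45).round(1))
print("tt eye",onz(c,(320,122),45))
P=np.array([onz(c,p,45) for p in((91,105),(155,104),(162,168),(100,168))]);print(P.round(),P.mean(0))
print("vb knob",onz(c,(320,11),60), "punch base",onz(c,(552,171),4))
E
```

```text
[[[320.       123.        47.28695 ]
  [320.       123.        31.758717]
  [128.       138.        34.729992]
  [137.       130.        40.671932]
  [150.       135.        34.693333]
  [320.       123.        18.669281]
  [535.       309.        51.237076]
  [273.       225.        52.74849 ]
  [326.       150.        46.61089 ]
  [109.       319.        44.118473]
  [451.       299.        41.14865 ]
  [100.       302.        45.566277]
  [279.       237.        42.85583 ]
  [334.       219.        28.217371]
  [247.       273.        47.39203 ]
  [222.       314.        36.1865  ]
  [287.       252.        29.637758]
  [256.       251.        32.458336]
  [467.       292.        27.242443]
  [217.       326.        25.62365 ]
  [356.       276.        36.10886 ]
  [179.       287.        21.27233 ]
  [378.        89.        19.522892]
  [232.       256.        25.17363 ]
  [239.       333.        22.739624]
  [317.       252.        27.073847]
  [336.       210.        23.301392]
  [404.       333.        23.240133]
  [363.       261.        22.12291 ]
  [397.       331.        2
[... 217 characters left out ...]
    17.365318]
  [ 14.       249.        15.598629]]]
tt [ 577.4 -115.4   45. ]
tt [ 577.4 -115.4   45. ]
tt [ 577.4 -115.4   45. ]
tt [462.1 -59.5  45. ]
tt [ 548.7 -121.8   45. ]
tt [447. -66.  45.]
tt [ 469.1 -131.1   45. ]
tt [427.8 -74.8  45. ]
tt [429.3 -37.6  45. ]
tt [ 395.5 -158.6   45. ]
tt [ 611.5 -176.4   45. ]
tt [ 427.6 -110.9   45. ]
tt [ 480.  -133.4   45. ]
tt [ 415.5 -166.6   45. ]
tt [ 316.6 -213.7   45. ]
tt eye [ 578.47008828 -115.41804483   45.        ]
[[597. 128.  45.]
 [598.  59.  45.]
 [530.  61.  45.]
 [530. 131.  45.]] [563.70495191  94.81294626  45.        ]
vb knob [ 678.55513065 -116.06449686   60.        ] punch base [ 518.31684123 -409.86840639    4.        ]
```

{"fn": "play_rows", "kwargs": {
  "targets": [
    [8,[0.4,-6,-0.5],[0,0,0]],
    [8,[0.8,-12,-1],[0,0,0]],
    [8,[1.2,-18,-1.5],[0,0,0]],
    [8,[1.6,-24,-2],[0,0,0]],
    [8,[1.9,-29,-2.5],[0,0,0]]
  ]
}}

```text
t: 8.68
ee_pos: [519.9, -407.9, 165.3]
tcp_rot: [-3.141, 0.008, -0.0]
ft_force: [0.4, -0.4, -0.2]
width: 80.0
gripper_force: 0.0
```

{"fn": "play_rows", "kwargs": {
  "targets": [
    [8,[0,-0.6,0],[0,0,0]],
    [8,[0,-0.6,0],[0,0,0]],
    [8,[0,-0.6,0],[0,0,0]]
  ]
}}

```text
t: 9.05
ee_pos: [519.7, -409.7, 166.9]
tcp_rot: [-3.142, 0.005, -0.001]
ft_force: [-0.0, 0.3, 0.4]
width: 79.8
gripper_force: 0.0
```

{"fn": "play_rows", "kwargs": {
  "targets": [
    [8,[0,-0.1,-4],[0,0,0]],
    [8,[0,-0.1,-8],[0,0,0]],
    [8,[0,-0.1,-11],[0,0,0]],
    [8,[0,-0.1,-12.5],[0,0,0]],
    [8,[0,-0.1,-12.7],[0,0,0]]
  ]
}}

```text
t: 9.68
ee_pos: [518.9, -411.0, 39.2]
tcp_rot: [-3.141, 0.006, 0.001]
ft_force: [-0.0, 0.1, 0.3]
width: 80.2
gripper_force: 0.0
```

{"fn": "play_rows", "kwargs": {
  "targets": [
    [6,[0,0,0],[0,0,0]],
    [4,[0,0,0],[0,0,0]],
    [2.6,[0,0,0],[0,0,0]],
    [2,[0,0,0],[0,0,0]],
    [1.5,[0,0,0],[0,0,0]]
  ]
}}

```text
t: 10.3
ee_pos: [518.8, -412.1, 39.6]
tcp_rot: [3.141, -0.008, 0.0]
ft_force: [0.0, -0.5, -0.4]
width: 33.4
gripper_force: 0.0
```

{"fn": "play_rows", "kwargs": {
  "targets": [
    [1,[0,0,0],[0,0,0]],
    [1,[0,0,0],[0,0,0]],
    [1,[0,0,0],[0,0,0]]
  ]
}}

```text
t: 10.68
ee_pos: [518.8, -411.9, 39.4]
tcp_rot: [-3.141, 0.008, 0.0]
ft_force: [-0.0, 0.7, -0.1]
width: 19.8
gripper_force: 30.0
```

{"fn": "play_rows", "kwargs": {
  "targets": [
    [1,[0,0,2],[0,0,0]],
    [1,[0,0,6],[0,0,0]],
    [1,[1,5,9],[0,0,0]],
    [1,[2,10,9],[0,0,0]],
    [1,[3,15,9],[0,0,0]]
  ]
}}

```text
t: 11.3
ee_pos: [549.4, -261.1, 131.6]
tcp_rot: [3.14, -0.009, 0.004]
ft_force: [0.1, -0.2, -1.4]
width: 19.5
gripper_force: 30.0
```

{"fn": "play_rows", "kwargs": {
  "targets": [
    [1,[1,5,0],[0,0,0]],
    [1,[2,10,0],[0,0,0]],
    [1,[2.6,13.5,0],[0,0,0]],
    [1,[2.9,14.7,0],[0,0,0]],
    [1,[2.9,14.7,0],[0,0,0]]
  ]
}}

```text
t: 11.92
ee_pos: [578.1, -115.1, 130.1]
tcp_rot: [3.14, -0.006, 0.001]
ft_force: [0.8, -0.7, -2.7]
width: 19.6
gripper_force: 30.0
```

{"fn": "play_rows", "kwargs": {
  "targets": [
    [1,[0,0,0],[0,0,0]],
    [1,[0,0,0],[0,0,0]],
    [1,[0,0,0],[0,0,0]]
  ]
}}

```text
t: 12.3
ee_pos: [577.6, -116.0, 129.3]
tcp_rot: [3.141, -0.01, -0.0]
ft_force: [-0.4, -0.3, -1.8]
width: 19.7
gripper_force: 30.0
```

Good. Lower 45 mm to z 84.4.

{"fn": "play_rows", "kwargs": {
  "targets": [
    [1,[0,0.05,-2],[0,0,0]],
    [1,[0,0.05,-3.3],[0,0,0]],
    [1,[0,0.05,-3.9],[0,0,0]],
    [1,[0,0.05,-4.2],[0,0,0]],
    [1,[0,0.05,-4.3],[0,0,0]]
  ]
}}

```text
t: 12.92
ee_pos: [578.1, -114.6, 86.7]
tcp_rot: [3.141, -0.008, 0.001]
ft_force: [0.3, -1.3, -2.4]
width: 19.3
gripper_force: 30.0
```

{"fn": "play_rows", "kwargs": {
  "targets": [
    [1,[0,0,-0.1],[0,0,0]],
    [1,[0,0,-0.2],[0,0,0]],
    [1,[0,0,-0.25],[0,0,0]]
  ]
}}

```text
t: 13.3
ee_pos: [578.0, -114.6, 84.3]
tcp_rot: [3.141, -0.008, 0.001]
ft_force: [-0.4, 1.1, -0.7]
width: 19.4
gripper_force: 30.0
```

{"fn": "play_rows", "kwargs": {
  "targets": [
    [2.4,[0,0,-0.03],[0,0,0]],
    [3.5,[0,0,-0.03],[0,0,0]],
    [4.5,[0,0,0],[0,0,0]],
    [5,[0,0,1],[0,0,0]],
    [5,[0,0,4],[0,0,0]]
  ]
}}

```text
t: 13.92
ee_pos: [576.6, -114.2, 122.9]
tcp_rot: [-3.14, 0.008, 0.006]
ft_force: [0.8, 0.4, -0.3]
width: 50.0
gripper_force: 0.0
```

{"fn": "play_rows", "kwargs": {
  "targets": [
    [6,[0,0,5],[0,0,0]],
    [7,[0,0,8],[0,0,0]],
    [8,[-3,4,9],[0,0,0]],
    [9,[-5,9,9],[0,0,0]],
    [9,[-7,14,9],[0,0,0]]
  ]
}}

```text
t: 14.55
ee_pos: [507.4, 26.5, 215.3]
tcp_rot: [-3.142, 0.009, -0.004]
ft_force: [1.0, -0.2, 0.2]
width: 89.8
gripper_force: 0.0
```

{"fn": "play_rows", "kwargs": {
  "targets": [
    [9,[-1.5,6,0],[0,0,0]],
    [9,[-3,12,0],[0,0,0]],
    [9,[-4.5,18,0],[0,0,0]],
    [9,[-6,24,0],[0,0,0]],
    [9,[-8,29,0],[0,0,0]]
  ]
}}

```text
t: 15.18
ee_pos: [427.2, 317.7, 215.0]
tcp_rot: [-3.141, 0.007, -0.002]
ft_force: [0.1, 0.0, 0.6]
width: 89.8
gripper_force: 0.0
```

{"fn": "play_rows", "kwargs": {
  "targets": [
    [9,[0,1,0],[0,0,0]],
    [9,[0,1,0],[0,0,0]],
    [9,[0,1,0],[0,0,0]]
  ]
}}

```text
t: 15.55
ee_pos: [428.5, 324.2, 214.2]
tcp_rot: [3.141, -0.011, 0.001]
ft_force: [0.3, -0.8, -0.0]
width: 90.1
gripper_force: 0.0
```

```bash
python3 snap.py w5
```

```text
[428.5 324.2 214.2] [ 3.141e+00 -1.100e-02  1.000e-03] 15.55 [ 0.54  0.06  1.42 -0.    1.66  2.12] [ 0.3 -0.8 -0. ] 90.1
```

View pics/w5.png

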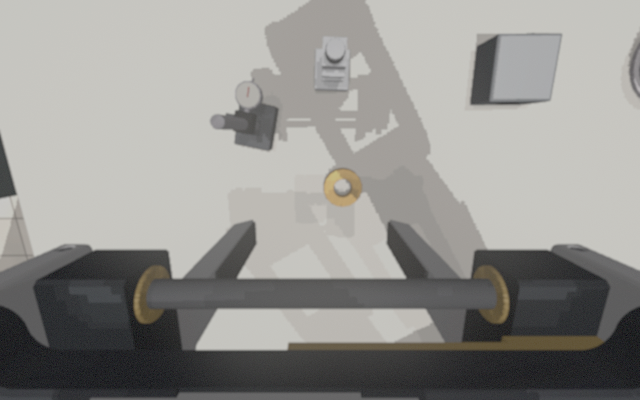

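The view shows the ring at (342,187), the indicator column top at (218,121) with its base at (256,127), and the height master at (333,65), nearly axis-aligned with its steps along world x. Zooming in.

```bash
python3 - <<'E'
from h import *
im=cv2.imread("pics/w5.png")
a=cv2.resize(im[30:100,295:365],None,fx=5,fy=5,interpolation=2);b=cv2.resize(im[70:160,200:290],None,fx=5,fy=5,interpolation=2)
o=np.zeros((450,800,3),'uint8');o[:350,:350]=a;o[:,350:]=b;cv2.imwrite("pics/w5c.png",o)
c=np.load("w5.npy",allow_pickle=True).item()
h=cv2.cvtColor(cv2.imread("pics/w5_raw.png"),cv2.COLOR_BGR2HSV);m=cv2.inRange(h,(12,70,40),(35,255,255))[150:230,290:400]
q=cv2.findNonZero(cv2.morphologyEx(m,cv2.MORPH_OPEN,np.ones((2,2))));cc,r=cv2.minEnclosingCircle(q);cc=(cc[0]+290,cc[1]+150)
print(cc,r,onz(c,cc,14))
E
```

```text
(343.15767669677734, 188.0954360961914) 19.282363891601562 [422.88624493 293.90903955  14.        ]
```

View pics/w5c.png

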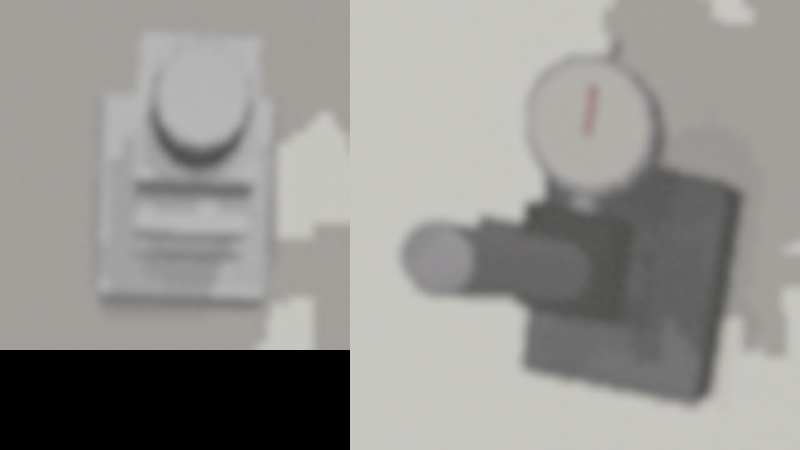

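The height master's thimble top is at (200,95), with its front foot edge from (100,300) to (265,303). The indicator's column top is at (438,258), with base corners at (740,192), (707,400) and (527,368).

```bash
python3 - <<'E'
from h import *
c=np.load("w5.npy",allow_pickle=True).item()
A=lambda u,v:(295+(u+.5)/5-.5,30+(v+.5)/5-.5)
B=lambda u,v:(200+(u-350+.5)/5-.5,70+(v+.5)/5-.5)
print("hm top",onz(c,A(200,95),98)); e=[onz(c,A(*p),12) for p in((100,298),(266,300),(105,95),(275,97))]
print(np.round(e,1));f=lambda a,b:np.degrees(np.arctan2(*(b-a)[[1,0]]))
print(f(e[1],e[0]),f(onz(c,A(138,185),65),onz(c,A(250,187),65)),f(e[0],e[2]),f(e[1],e[3]))
print("ind top",onz(c,B(438,258),150)); e=[onz(c,B(*p),25) for p in((740,192),(705,402),(527,368))]
print(np.round(e,1),f(e[1],e[0]),f(e[1],e[2]),(e[0]+e[2])/2)
E
```

```text
hm top [569.55134221 310.04542579  98.        ]
[[547.  330.4  12. ]
 [546.3 289.5  12. ]
 [592.6 328.7  12. ]
 [591.9 288.1  12. ]]
88.96752013896212 -91.3260682466863 -2.2027245177539068 -1.789815464642962
ind top [504.63070136 404.13518832 150.        ]
[[524.2 375.1  25. ]
 [474.3 386.   25. ]
 [482.9 429.8  25. ]] -12.336719389865484 78.84648099291395 [503.55379025 402.42686306  25.        ]
```

{"fn": "play_rows", "kwargs": {
  "targets": [
    [9,[-0.3,-1.5,-4],[0,0,0]],
    [9,[-0.5,-3,-8],[0,0,0]],
    [9,[-0.5,-3,-11],[0,0,0]],
    [9,[-0.5,-3,-13],[0,0,0]],
    [9,[-0.5,-3,-13],[0,0,0]]
  ]
}}

```text
t: 16.23
ee_pos: [422.1, 293.5, 82.2]
tcp_rot: [3.139, -0.011, -0.006]
ft_force: [0.1, 0.5, -0.1]
width: 89.7
gripper_force: 0.0
```

{"fn": "play_rows", "kwargs": {
  "targets": [
    [9,[0,0,0],[0,0,0]],
    [9,[0,0,0],[0,0,0]]
  ]
}}

```text
t: 16.48
ee_pos: [423.8, 295.7, 85.5]
tcp_rot: [-3.14, 0.009, -0.004]
ft_force: [0.1, -0.0, 0.1]
width: 90.5
gripper_force: 0.0
```

{"fn": "play_rows", "kwargs": {
  "targets": [
    [9,[0,-0.1,-3],[0,0,0]],
    [9,[0,-0.1,-5],[0,0,0]],
    [9,[0,-0.1,-6],[0,0,0]],
    [9,[0,-0.1,-6.3],[0,0,0]],
    [9,[0,-0.1,-6.4],[0,0,0]]
  ]
}}

```text
t: 17.1
ee_pos: [423.5, 294.8, 20.8]
tcp_rot: [-3.141, 0.008, -0.002]
ft_force: [0.6, 0.4, -0.2]
width: 90.1
gripper_force: 0.0
```

{"fn": "play_rows", "kwargs": {
  "targets": [
    [7,[0,0,0],[0,0,0]],
    [5.6,[0,0,0],[0,0,0]],
    [4.8,[0,0,0],[0,0,0]],
    [4.2,[0,0,0],[0,0,0]],
    [4.2,[0,0,0],[0,0,0]]
  ]
}}

```text
t: 17.73
ee_pos: [422.8, 294.7, 20.1]
tcp_rot: [-3.141, 0.008, -0.0]
ft_force: [-0.1, 1.0, -0.4]
width: 50.2
gripper_force: 30.0
```

{"fn": "play_rows", "kwargs": {
  "targets": [
    [4.2,[0,0,0],[0,0,0]],
    [4.2,[0,0,0],[0,0,0]]
  ]
}}

```text
t: 17.98
ee_pos: [422.8, 294.6, 20.1]
tcp_rot: [-3.141, 0.008, -0.0]
ft_force: [-0.9, 1.1, 1.0]
width: 50.2
gripper_force: 30.0
```

{"fn": "play_rows", "kwargs": {
  "targets": [
    [4.2,[0,0,1.5],[0,0,0]],
    [4.2,[0,0,4],[0,0,0]],
    [4.2,[1,-4,6],[0,0,0]],
    [4.2,[2,-8,6],[0,0,0]],
    [4.2,[3,-12,6],[0,0,0]]
  ]
}}

```text
t: 18.6
ee_pos: [453.2, 173.2, 81.0]
tcp_rot: [3.141, -0.007, 0.002]
ft_force: [0.2, 0.4, -1.6]
width: 50.4
gripper_force: 30.0
```

{"fn": "play_rows", "kwargs": {
  "targets": [
    [4.2,[0.7,-4,0],[0,0,0]],
    [4.2,[1.2,-7,0],[0,0,0]],
    [4.2,[1.5,-8,0],[0,0,0]],
    [4.2,[1.5,-8,0],[0,0,0]],
    [4.2,[1.5,-8,0],[0,0,0]]
  ]
}}

```text
t: 19.23
ee_pos: [467.6, 95.3, 80.0]
tcp_rot: [-3.141, 0.006, 0.0]
ft_force: [0.0, -0.2, -1.9]
width: 50.2
gripper_force: 30.0
```

{"fn": "play_rows", "kwargs": {
  "targets": [
    [4.2,[0,0,-3],[0,0,0]],
    [4.2,[0,0,-4.8],[0,0,0]],
    [4.2,[0,0,-5.3],[0,0,0]],
    [4.2,[0,0,-5.6],[0,0,0]],
    [4.2,[0,0,-5.7],[0,0,0]]
  ]
}}

```text
t: 19.85
ee_pos: [468.4, 94.8, 23.7]
tcp_rot: [-3.142, 0.007, -0.002]
ft_force: [-0.2, 0.3, -2.5]
width: 50.3
gripper_force: 30.0
```

{"fn": "play_rows", "kwargs": {
  "targets": [
    [4.2,[0,0,-0.1],[0,0,0]],
    [4.2,[0,0,-0.2],[0,0,0]],
    [4.2,[0,0,-0.3],[0,0,0]],
    [4.2,[0,0,-0.3],[0,0,0]]
  ]
}}

```text
t: 20.35
ee_pos: [468.0, 94.4, 20.1]
tcp_rot: [3.142, -0.008, 0.001]
ft_force: [0.2, -0.6, -1.7]
width: 50.3
gripper_force: 30.0
```

{"fn": "play_rows", "kwargs": {
  "targets": [
    [4.2,[0,0,-0.05],[0,0,0]],
    [5.4,[0,0,-0.05],[0,0,0]],
    [6.2,[0,0,-0.05],[0,0,0]],
    [8,[0,0,0],[0,0,0]],
    [8.5,[0,0,1],[0,0,0]]
  ]
}}

```text
t: 20.98
ee_pos: [467.1, 94.4, 29.6]
tcp_rot: [3.141, -0.008, -0.003]
ft_force: [0.1, -0.3, 0.1]
width: 78.4
gripper_force: 0.0
```

{"fn": "play_rows", "kwargs": {
  "targets": [
    [8.5,[0,0,4],[0,0,0]],
    [8.5,[-2,0,9],[0,0,0]],
    [8.5,[-5,0,14],[0,0,0]],
    [8.5,[-5,0,18],[0,0,0]],
    [8.5,[-5,0,19],[0,0,0]]
  ]
}}

```text
t: 21.6
ee_pos: [419.1, 94.6, 223.9]
tcp_rot: [-3.141, 0.008, -0.012]
ft_force: [0.2, -0.5, -0.6]
width: 85.0
gripper_force: 0.0
```

{"fn": "play_rows", "kwargs": {
  "targets": [
    [8.5,[0,0,0],[0,0,0]],
    [8.5,[0,0,0],[0,0,0]]
  ]
}}

```text
t: 21.85
ee_pos: [417.0, 94.3, 217.6]
tcp_rot: [3.141, -0.008, -0.007]
ft_force: [-0.1, 0.0, 0.6]
width: 85.0
gripper_force: 0.0
```

```bash
python3 snap.py w6
```

```text
[417.   94.3 217.6] [ 3.141 -0.008 -0.007] 21.85 [ 0.09 -0.19  1.64 -0.    1.69  1.67] [-0.1  0.   0.6] 85.0
```

View pics/w6.png

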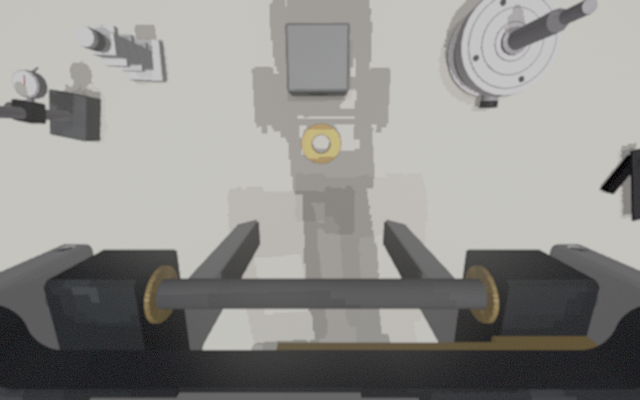

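The ring (321,143) lies straight in front of the riser (top face centre 318,58), and the punch stands on the turntable with its base near (514,41).

```bash
python3 - <<'E'
from h import *
c=np.load("w6.npy",allow_pickle=True).item()
P=np.array([onz(c,p,45) for p in((287,24),(348,24),(349,91),(288,92))]);print(P.round(),P.mean(0))
print("ring",onz(c,(321,143),15),"punch tip",onz(c,(588,5),135))
g=cv2.cvtColor(cv2.imread("pics/w6.png"),cv2.COLOR_BGR2GRAY)
p=proj(c,[578,-115.4,45]);print(p)
h=cv2.cvtColor(cv2.imread("pics/w6_raw.png"),cv2.COLOR_BGR2HSV);m=cv2.inRange(h,(12,70,40),(35,255,255))[110:180,280:360]
cc,r=cv2.minEnclosingCircle(cv2.findNonZero(m));print(cc,r,onz(c,(cc[0]+280,cc[1]+110),14))
E
```

```text
[[596. 129.  45.]
 [596.  64.  45.]
 [528.  61.  45.]
 [528. 130.  45.]] [561.99901149  96.09411738  45.        ]
ring [469.36630192  93.25001358  15.        ] punch tip [ 578.12855863 -113.20364305  135.        ]
[512.25333812  41.56604776]
(40.661033630371094, 33.21570587158203) 20.23486328125 [469.05066892  93.6893189   14.        ]
```

{"fn": "play_rows", "kwargs": {
  "targets": [
    [8.5,[1.7,6,0],[0,0,0]],
    [8.5,[3.4,12,0],[0,0,0]],
    [8.5,[5.1,18,0],[0,0,0]],
    [8.5,[6.8,24,0],[0,0,0]],
    [8.5,[8.5,29,0],[0,0,0]]
  ]
}}

```text
t: 22.52
ee_pos: [502.5, 386.5, 217.3]
tcp_rot: [3.139, -0.006, -0.005]
ft_force: [-0.2, -0.8, 0.5]
width: 85.0
gripper_force: 0.0
```

{"fn": "play_rows", "kwargs": {
  "targets": [
    [8.5,[0.3,2,0],[0,0,0]],
    [8.5,[0.3,2,0],[0,0,0]],
    [8.5,[0.3,2,0],[0,0,0]],
    [8.5,[0.3,2,0],[0,0,0]]
  ]
}}

```text
t: 23.02
ee_pos: [505.8, 403.2, 220.1]
tcp_rot: [3.141, -0.01, -0.0]
ft_force: [-0.1, -0.4, -0.1]
width: 85.0
gripper_force: 0.0
```

{"fn": "play_rows", "kwargs": {
  "targets": [
    [8.5,[-0.1,0,-3],[0,0,0]],
    [8.5,[-0.1,0,-6],[0,0,0]],
    [7,[-0.1,0,-8.5],[0,0,0]],
    [5,[-0.1,0,-9.3],[0,0,0]],
    [4,[-0.1,0,-9.5],[0,0,0]]
  ]
}}

```text
t: 23.65
ee_pos: [505.0, 404.0, 125.4]
tcp_rot: [-3.141, 0.009, -0.0]
ft_force: [-0.8, -0.2, 0.6]
width: 58.6
gripper_force: 0.0
```

{"fn": "play_rows", "kwargs": {
  "targets": [
    [3,[0,0,0],[0,0,0]],
    [2,[0,0,0],[0,0,0]],
    [1.2,[0,0,0],[0,0,0]],
    [0.4,[0,0,0],[0,0,0]],
    [0.4,[0,0,0],[0,0,0]]
  ]
}}

```text
t: 24.28
ee_pos: [504.8, 404.9, 125.1]
tcp_rot: [-3.141, 0.007, -0.0]
ft_force: [0.7, 1.6, 0.7]
width: 11.6
gripper_force: 30.0
```

{"fn": "play_rows", "kwargs": {
  "targets": [
    [0.4,[0,0,0],[0,0,0]],
    [0.4,[0,0,0],[0,0,0]]
  ]
}}

```text
t: 24.52
ee_pos: [504.8, 404.9, 125.1]
tcp_rot: [-3.141, 0.007, -0.0]
ft_force: [0.2, 2.2, 0.1]
width: 11.2
gripper_force: 30.0
```

{"fn": "play_rows", "kwargs": {
  "targets": [
    [0.4,[0,0,1],[0,0,0]],
    [0.4,[0,0,3.5],[0,0,0]],
    [0.4,[0,0,6.5],[0,0,0]],
    [0.4,[0,0,9.5],[0,0,0]],
    [0.4,[0,0,11.5],[0,0,0]]
  ]
}}

```text
t: 25.15
ee_pos: [504.6, 403.8, 240.3]
tcp_rot: [3.14, -0.008, -0.002]
ft_force: [-0.2, -0.7, -6.8]
width: 11.3
gripper_force: 30.0
```

{"fn": "play_rows", "kwargs": {
  "targets": [
    [0.4,[0.3,-2,0],[0,0,0]],
    [0.4,[0.8,-5,0],[0,0,0]],
    [0.4,[1.4,-9,0],[0,0,0]],
    [0.4,[2,-13,0],[0,0,0]],
    [0.4,[2.7,-17,0],[0,0,0]]
  ]
}}

```text
t: 25.78
ee_pos: [530.7, 231.1, 237.2]
tcp_rot: [3.138, -0.009, -0.007]
ft_force: [0.5, -0.4, -6.3]
width: 11.5
gripper_force: 30.0
```

{"fn": "play_rows", "kwargs": {
  "targets": [
    [0.4,[0.6,-4,0],[0,0,0]],
    [0.4,[1.3,-8,0],[0,0,0]],
    [0.4,[1.9,-12,0],[0,0,0]],
    [0.4,[2.6,-16,0],[0,0,0]],
    [0.4,[3.1,-19,0],[0,0,0]]
  ]
}}

```text
t: 26.4
ee_pos: [561.1, 41.0, 237.2]
tcp_rot: [3.14, -0.012, -0.009]
ft_force: [-0.5, -0.0, -6.4]
width: 11.8
gripper_force: 30.0
```

{"fn": "play_rows", "kwargs": {
  "targets": [
    [0.4,[0.5,-3,0],[0,0,0]],
    [0.4,[0.8,-5,0],[0,0,0]],
    [0.4,[0.8,-5.5,0],[0,0,0]],
    [0.4,[0.8,-5.5,0],[0,0,0]],
    [0.4,[0.8,-5.5,0],[0,0,0]]
  ]
}}

```text
t: 27.02
ee_pos: [570.6, -9.5, 239.9]
tcp_rot: [-3.141, 0.005, 0.0]
ft_force: [0.3, 0.1, -6.7]
width: 11.5
gripper_force: 30.0
```

{"fn": "play_rows", "kwargs": {
  "targets": [
    [0.4,[0,0,-2],[0,0,0]],
    [0.4,[0,0,-5],[0,0,0]],
    [0.4,[0,0,-8],[0,0,0]],
    [0.4,[0,0,-10],[0,0,0]],
    [0.4,[0,0,-10.8],[0,0,0]]
  ]
}}

```text
t: 27.65
ee_pos: [569.8, -9.4, 130.3]
tcp_rot: [-3.141, 0.005, 0.005]
ft_force: [0.6, 0.0, -6.4]
width: 11.6
gripper_force: 30.0
```

{"fn": "play_rows", "kwargs": {
  "targets": [
    [0.4,[0,0,-0.2],[0,0,0]],
    [0.4,[0,0,-0.3],[0,0,0]],
    [0.4,[0,0,-0.4],[0,0,0]],
    [0.4,[0,0,-0.4],[0,0,0]]
  ]
}}

```text
t: 28.15
ee_pos: [571.1, -10.6, 128.6]
tcp_rot: [3.141, -0.008, 0.002]
ft_force: [0.4, 0.6, -6.6]
width: 11.3
gripper_force: 30.0
```

{"fn": "play_rows", "kwargs": {
  "targets": [
    [0.4,[0,0,-0.1],[0,0,0]],
    [0.4,[0,0,-0.2],[0,0,0]],
    [0.4,[0,0,-0.27],[0,0,0]],
    [0.4,[0,0,-0.27],[0,0,0]]
  ]
}}

```text
t: 28.65
ee_pos: [570.8, -10.6, 125.2]
tcp_rot: [3.142, -0.008, -0.0]
ft_force: [0.1, -0.8, -5.9]
width: 11.8
gripper_force: 30.0
```

Almost touching; nudge down a little more.

{"fn": "play_rows", "kwargs": {
  "targets": [
    [0.4,[0,0,-0.05],[0,0,0]],
    [0.4,[0,0,-0.1],[0,0,0]],
    [0.4,[0,0,-0.1],[0,0,0]]
  ]
}}

```text
t: 29.02
ee_pos: [571.0, -10.6, 125.1]
tcp_rot: [3.141, -0.008, 0.001]
ft_force: [-1.1, -0.4, -2.5]
width: 11.3
gripper_force: 30.0
```

{"fn": "play_rows", "kwargs": {
  "targets": [
    [0.8,[0,0,-0.05],[0,0,0]],
    [1.6,[0,0,-0.05],[0,0,0]],
    [2.6,[0,0,-0.05],[0,0,0]],
    [4,[0,0,0],[0,0,0]],
    [6,[0,0,1],[0,0,0]]
  ]
}}

```text
t: 29.65
ee_pos: [570.3, -10.5, 133.8]
tcp_rot: [-3.142, 0.008, 0.003]
ft_force: [0.7, -0.8, -0.1]
width: 42.7
gripper_force: 0.0
```

{"fn": "play_rows", "kwargs": {
  "targets": [
    [7,[0,0,4],[0,0,0]],
    [8,[0,0,7],[0,0,0]],
    [8,[0,5,8.5],[0,0,0]],
    [8,[0,10,8.5],[0,0,0]],
    [8,[0,15,8.5],[0,0,0]]
  ]
}}

```text
t: 30.28
ee_pos: [571.2, 140.8, 220.8]
tcp_rot: [-3.141, 0.009, -0.004]
ft_force: [-0.0, -0.4, -0.4]
width: 79.8
gripper_force: 0.0
```

{"fn": "play_rows", "kwargs": {
  "targets": [
    [8,[0,5,0],[0,0,-1.5]],
    [8,[0,10,0],[0,0,-1.5]],
    [8,[0,14,0],[0,0,-1.5]],
    [8,[-0.1,16.5,0],[0,0,-1.5]],
    [8,[-0.1,17,0],[0,0,-1.5]]
  ]
}}

```text
t: 30.9
ee_pos: [569.7, 310.5, 219.4]
tcp_rot: [3.141, -0.046, 0.0]
ft_force: [0.3, -0.1, -0.6]
width: 80.0
gripper_force: 0.0
```

{"fn": "play_rows", "kwargs": {
  "targets": [
    [8,[0,0,0],[0,0,0]],
    [8,[0,0,0],[0,0,0]]
  ]
}}

```text
t: 31.15
ee_pos: [570.2, 308.0, 219.5]
tcp_rot: [3.141, -0.052, 0.0]
ft_force: [0.2, 0.4, -0.7]
width: 80.1
gripper_force: 0.0
```

{"fn": "play_rows", "kwargs": {
  "targets": [
    [8,[0,0.1,-5],[0,0,0]],
    [8,[0,0.1,-10],[0,0,0]],
    [8,[0,0.1,-14],[0,0,0]],
    [8,[0,0.1,-16],[0,0,0]],
    [8,[0,0.1,-16.4],[0,0,0]]
  ]
}}

```text
t: 31.78
ee_pos: [569.5, 309.5, 54.3]
tcp_rot: [3.14, -0.051, -0.003]
ft_force: [-0.4, 0.3, -0.1]
width: 80.1
gripper_force: 0.0
```

{"fn": "play_rows", "kwargs": {
  "targets": [
    [6,[0,0,0],[0,0,0]],
    [4,[0,0,0],[0,0,0]],
    [3,[0,0,0],[0,0,0]],
    [2.4,[0,0,0],[0,0,0]],
    [1.5,[0,0,0],[0,0,0]]
  ]
}}

```text
t: 32.4
ee_pos: [569.8, 310.5, 55.5]
tcp_rot: [3.141, -0.049, 0.0]
ft_force: [0.2, -0.3, -0.8]
width: 33.3
gripper_force: 0.0
```

{"fn": "play_rows", "kwargs": {
  "targets": [
    [1.5,[0,0,0],[0,0,0]],
    [1.5,[0,0,0],[0,0,0]],
    [1.5,[0,0,0],[0,0,0]]
  ]
}}

```text
t: 32.78
ee_pos: [569.8, 310.3, 55.2]
tcp_rot: [3.141, -0.049, -0.0]
ft_force: [-1.0, -0.3, 0.3]
width: 23.8
gripper_force: 30.0
```

{"fn": "play_rows", "kwargs": {
  "targets": [
    [1.5,[0,0,1.5],[0,0,0]],
    [1.5,[0,0,4.5],[0,0,0]],
    [1.5,[0,-2,7],[0,0,0]],
    [1.5,[-0.2,-6,7.5],[0,0,0]],
    [1.5,[-0.3,-10,7.5],[0,0,0]]
  ]
}}

```text
t: 33.4
ee_pos: [566.7, 209.7, 131.1]
tcp_rot: [-3.141, 0.047, -0.001]
ft_force: [0.3, -0.2, -5.2]
width: 23.9
gripper_force: 30.0
```

{"fn": "play_rows", "kwargs": {
  "targets": [
    [1.5,[-0.1,-4,0],[0,0,1.5]],
    [1.5,[-0.3,-8,0],[0,0,1.5]],
    [1.5,[-0.4,-10.7,0],[0,0,1.5]],
    [1.5,[-0.4,-11.5,0],[0,0,1.5]],
    [1.5,[-0.4,-11.5,0],[0,0,1.5]]
  ]
}}

```text
t: 34.02
ee_pos: [562.7, 95.6, 130.2]
tcp_rot: [-3.141, 0.009, 0.001]
ft_force: [-0.2, 0.6, -4.7]
width: 23.7
gripper_force: 30.0
```

{"fn": "play_rows", "kwargs": {
  "targets": [
    [1.5,[0,0,0],[0,0,0]],
    [1.5,[0,0,0],[0,0,0]]
  ]
}}

```text
t: 34.28
ee_pos: [562.7, 96.5, 130.2]
tcp_rot: [-3.141, 0.005, 0.0]
ft_force: [-0.0, 0.7, -5.1]
width: 23.7
gripper_force: 30.0
```

{"fn": "play_rows", "kwargs": {
  "targets": [
    [1.5,[0,-0.1,-1.3],[0,0,0]],
    [1.5,[0,-0.1,-2.2],[0,0,0]],
    [1.5,[0,-0.1,-2.6],[0,0,0]],
    [1.5,[0,-0.1,-2.8],[0,0,0]],
    [1.5,[0,-0.1,-2.8],[0,0,0]]
  ]
}}

```text
t: 34.9
ee_pos: [562.9, 94.4, 102.3]
tcp_rot: [3.141, -0.008, 0.0]
ft_force: [-0.1, 0.9, -5.1]
width: 23.9
gripper_force: 30.0
```

{"fn": "play_rows", "kwargs": {
  "targets": [
    [1.5,[0,0,-0.05],[0,0,0]],
    [1.5,[0,0,-0.12],[0,0,0]],
    [1.5,[0,0,-0.18],[0,0,0]],
    [1.5,[0,0,-0.22],[0,0,0]],
    [1.5,[0,0,-0.22],[0,0,0]]
  ]
}}

```text
t: 35.52
ee_pos: [562.8, 94.4, 100.2]
tcp_rot: [3.141, -0.008, 0.0]
ft_force: [-0.9, -0.1, -4.1]
width: 23.8
gripper_force: 30.0
```

{"fn": "play_rows", "kwargs": {
  "targets": [
    [1.5,[0,0,-0.05],[0,0,0]],
    [1.5,[0,0,-0.07],[0,0,0]],
    [2.6,[0,0,-0.07],[0,0,0]],
    [3.4,[0,0,-0.05],[0,0,0]],
    [5,[0,0,0],[0,0,0]]
  ]
}}

```text
t: 36.15
ee_pos: [563.2, 94.5, 100.5]
tcp_rot: [3.142, -0.008, 0.002]
ft_force: [-0.2, 0.9, -0.2]
width: 40.7
gripper_force: 0.0
```

{"fn": "play_rows", "kwargs": {
  "targets": [
    [5,[0,0,2],[0,0,0]],
    [5,[0,0,6],[0,0,0]],
    [5,[0,0,11],[0,0,0]],
    [5,[-3,-2,16],[0,0,0]],
    [5,[-8,-5,18],[0,0,0]]
  ]
}}

```text
t: 36.78
ee_pos: [483.8, 44.1, 283.8]
tcp_rot: [3.141, -0.006, 0.01]
ft_force: [0.3, -0.5, 0.8]
width: 49.9
gripper_force: 0.0
```

{"fn": "play_rows", "kwargs": {
  "targets": [
    [5,[-4,-3,1],[0,0,0]],
    [5,[-7,-5,2],[0,0,0]],
    [5,[-8,-5,3],[0,0,0]],
    [5,[-8,-5,3],[0,0,0]],
    [5,[-8,-5,3],[0,0,0]]
  ]
}}

```text
t: 37.4
ee_pos: [403.5, -5.0, 309.5]
tcp_rot: [-3.141, 0.006, 0.001]
ft_force: [-0.1, 0.1, 0.5]
width: 49.9
gripper_force: 0.0
```

```bash
python3 snap.py w7; python3 - <<'E'
from h import *
i=get_image("top");cv2.imwrite("pics/top7_raw.png",i)
g=(255*(i/255.)**.6).astype('uint8')[110:310,250:450];cv2.imwrite("pics/top7.png",cv2.resize(g,None,fx=3,fy=3,interpolation=2))
E
```

```text
[403.5  -5.  309.5] [-3.141e+00  6.000e-03  1.000e-03] 37.4 [-0.15 -0.24  1.51  0.    1.87  1.42] [-0.1  0.1  0.5] 49.9
```

View pics/w7.png

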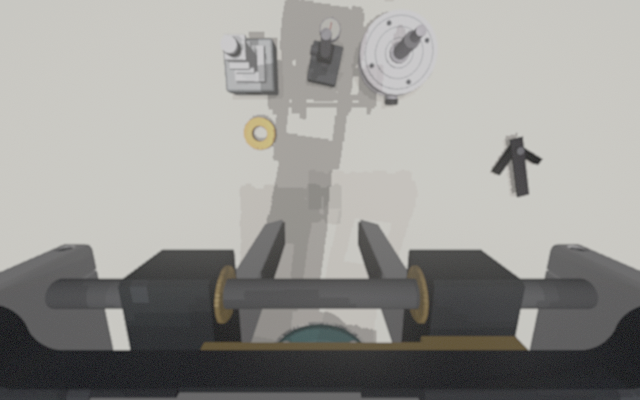

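View pics/top7.png

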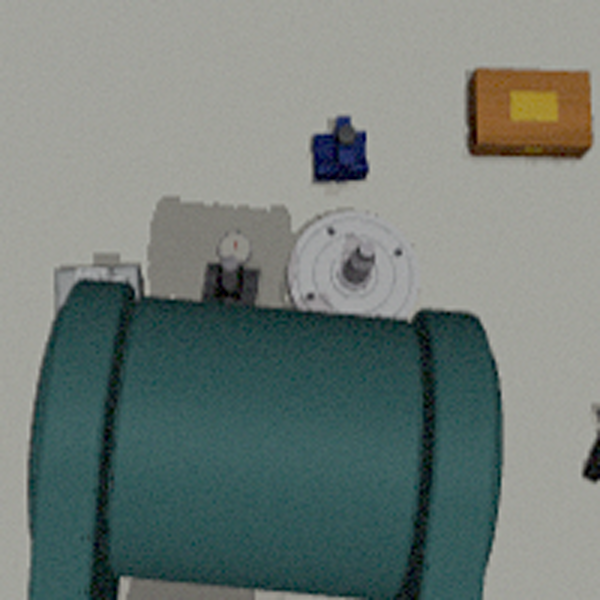

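Both pictures show every piece standing: height master on the riser (250,65), indicator at (325,65), punch on the turntable (405,45), ring at (260,133), V-block behind the turntable. One numeric check, then I hand it in.

```bash
python3 - <<'E'
from h import *
c=np.load("w7.npy",allow_pickle=True).item()
print("hm",onz(c,(231,45),143),"ind",onz(c,(326,33),150),"punch",onz(c,(419,33),135),"tt",onz(c,(397,53),45),"ring",onz(c,(260,133),14))
P=np.array([onz(c,p,45) for p in((224,40),(276,39),(277,93),(227,93))]);print(P.round(),P.mean(0))
t=camera_params("top")
print("vb knob",onz(t,(250+346/3,110+131/3),77))
print(finish_job())
E
```

```text
hm [561.59673676  90.23306747 143.        ] ind [570.58686879 -11.54955082 150.        ] punch [ 574.85393278 -113.04522128  135.        ] tt [ 577.63149912 -112.97053259   45.        ] ring [468.96297426  92.08821678  14.        ]
[[595. 128.  45.]
 [596.  56.  45.]
 [525.  58.  45.]
 [526. 130.  45.]] [560.55064253  93.04151098  45.        ]
vb knob [ 691.5690236 -115.9393545   77.       ]
the job is handed in; nothing more can be done
None
```

I set out all five pieces and handed the job in at about 37 s of robot time; the last measurements put each one within tolerance and none of my moves went near the three bystanders, but no verdict came back.

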